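# Shut the washer lid and press Start

### The job

The empty washing machine is set for its drum-cleaning cycle, but its lid has been left part-way open. With the fingertips push the lid down until it is fully shut, then press the large green Start button lightly until it goes in, and let it spring back. Leave the other buttons, the programme dial and the laundry things as they are, and lift nothing.

Things in the scene. Friction and masses are not known exactly. Their poses are not given: they have to be found in the camera images.
- washer: White top-loading washing machine let into the counter, fixed; above the counter it is 560 mm wide (y), 560 mm deep (x), 100 mm high. Origin at counter level in the middle of its front edge; x points to its rear, z up. Front 116 mm: the control panel. Behind it the lid covers x = 127 to 503 mm, y = -190 to 190 mm; on both sides of the lid are plain ledges 85 mm wide at 100 mm height.
- panel_front (a point): Middle of the control panel's front top edge, 80 mm above the counter; x up the panel to the rear, y to the machine's left, z out of its face. The panel slopes 8 degrees down towards the front, 116 mm deep, rear edge 96 mm above the counter.
- lid_edge (a point): Point on the lid's top face, mid-width on its grey finger strip, 24 mm back from its front edge and 352 mm from the hinge line; turns with the lid: x to its rear, y to the machine's left, z out of its top face, so the tilt of z from vertical is the opening angle (starts part-way open, 0 shut). Shut, this point is 105 mm above the counter.
- lid_front (a point): Middle of the lid's front edge, half-way through its thickness. The lid is white with a dark glass pane, 380 mm wide, 376 mm from hinge to front edge, 18 mm thick. Hinge line: along the washer's y at x = 503 mm, 101 mm above the counter, 4 mm below the top face. It is stiff and damped: the lid stays where it is left and goes down with a steady push of 2 to 5 N near its front edge, to a firm stop.
- start (a joint): Travel of the Start button in m: 0 out, 0.009 at its stop; it springs back. Presses along the panel's inward normal (8 degrees from straight down); 1.5 N to begin, 4.4 N at 3.5 mm where it answers, 9 N at its firm stop (no need to go there; over 40 N is too hard).
- start_top (a point): Centre of the top of the Start button: round green cap 32 mm across with a white triangle, in a steel ring; the largest button, on the right half of the panel (washer y = -120 mm), 13 mm proud. The point moves with the button, z out of the panel. Nearest neighbours: the lock button's centre 75 mm to its left, the power button's 85 mm to its right.
- power (a joint): Red round power button (24 mm across, 8 mm proud, travel 4 mm), at the right end of the panel; value in m, 0 out, 0.004 fully pressed; leave alone.
- lock (a joint): small white rectangular push button (24 x 14 mm, 7 mm proud, travel 4 mm); value in m, 0 out, 0.004 fully pressed; leave alone: lock button, just right of the middle of the panel.
- option1 (a joint): small white rectangular push button (24 x 14 mm, 7 mm proud, travel 4 mm); value in m, 0 out, 0.004 fully pressed; leave alone: number 1 from the left in the row of four at the panel's front, under the dark display.
- option2 (a joint): small white rectangular push button (24 x 14 mm, 7 mm proud, travel 4 mm); value in m, 0 out, 0.004 fully pressed; leave alone: number 2 from the left in the row of four at the panel's front, under the dark display.
- option3 (a joint): small white rectangular push button (24 x 14 mm, 7 mm proud, travel 4 mm); value in m, 0 out, 0.004 fully pressed; leave alone: number 3 from the left in the row of four at the panel's front, under the dark display.
- option4 (a joint): small white rectangular push button (24 x 14 mm, 7 mm proud, travel 4 mm); value in m, 0 out, 0.004 fully pressed; leave alone: number 4 from the left in the row of four at the panel's front, under the dark display.
- dial_mark (a point): Black pointer mark on top of the steel programme dial (52 mm across, 25 mm high) at the left end of the panel, 20 mm from the dial's axis; the dial turns freely about the panel's normal. Leave alone.
- cup: Loose red plastic dosing cup, 60 mm across the rim, 62 mm high, standing on one of the two side ledges of the washer's deck; origin at the centre of its underside. Leave alone.
- stick: Loose white stain-remover bottle with a blue band and an orange cap, 42 mm across, 117 mm high, standing on the other side ledge of the washer's deck; origin at the centre of its underside. Leave alone.
- jug: Loose blue detergent jug with a white cap, 90 x 150 mm, 204 mm high, on the counter beside the washer; origin at the centre of its underside. Leave alone.
- softener: Loose white and green softener bottle, 72 mm across, 210 mm high, on the counter beside the washer; origin at the centre of its underside. Leave alone.
- carton: Loose orange washing-powder carton, 85 x 150 mm, 190 mm high, on the counter beside the washer; origin at the centre of its underside. Leave alone.
- spray: Loose amber trigger spray bottle, 74 mm across, 200 mm high, on the counter beside the washer; origin at the centre of its underside. Leave alone.

How it is judged:
On the way, in this order (a step that is already met when the one before it is completed fails the run):
1. the lid is shut (within 0.025 rad) (angle between lid_edge's own z axis and vertical below 0.025 rad), for 0.2 s.
2. the Start button is pressed in (at least 3.5 of its 9 mm) (value of joint start above 0.0035 m and angle between lid_edge's own z axis and vertical below 0.03 rad), for 0.1 s.
At the end, for the whole second after the job is handed in: The lid is shut (within 0.03 rad), the Start button has been pressed and has sprung back (less than 1.5 mm in), no other button is in by 2 mm, the dial's mark is within 8 mm and every loose thing within 25 mm of where it was (angle between lid_edge's own z axis and vertical below 0.03 rad and value of joint start below 0.0015 m and value of joint each of power, lock, option1, option2, option3, option4 below 0.002 m and distance of each of cup, stick, jug, softener, carton, spray from where it was at the start of the episode below 0.025 m and distance of dial_mark from where it was at the start of the episode below 0.008 m); the robot touches nothing.
It fails at once if Start is pressed (over 3 mm) while the lid is still open (over 0.03 rad) (value of joint start above 0.003 m and angle between lid_edge's own z axis and vertical above 0.03 rad).
It fails at once if Start is pushed hard: over 40 N (contact force between start and anything else above 40 N).
It fails at once if another button is pressed (2 mm or more) or the dial is turned (its mark moves over 8 mm) (value of joint any of power, lock, option1, option2, option3, option4 above 0.002 m or distance of dial_mark from where it was at the start of the episode above 0.008 m).
It fails at once if the lid is lifted further open (over 0.7 rad) (angle between lid_edge's own z axis and vertical above 0.7 rad).
It fails at once if a laundry thing is moved more than 25 mm, lifted or tipped (over 0.3 rad) (distance of any of cup, stick, jug, softener, carton, spray from where it was at the start of the episode above 0.025 m or angle between any of cup, stick, jug, softener, carton, spray's own z axis and vertical above 0.3 rad).
It also fails if it takes over 46 s, if anything falls off the work surface, if the arm or the gripper's body presses on something with over 40 N, if the wrist force passes 120 N, or if a joint passes its speed limit or range.

### The arm

A 6-joint arm with a two-finger parallel gripper is mounted at the origin on the work surface. World frame = base frame: x ahead of the robot, y to its left, z up, the work surface at z = 0. Lengths are in m, angles in rad, forces in N, time in s.
With the tool pointing down it reaches from about 0.25 to 0.775 m from the base axis. Payload 4 kg.
Tool frame: the origin (TCP) lies midway between the tips of the shut fingers; the grasp point (between the pads) lies 19 mm behind it; z points along the fingers, y is the line along which they close (so a half turn about z gives the same grasp; the last joint's range is limited). The gripper opens to 94 mm and grips with 3 to 60 N. Pads are 16 mm wide; open, the fingers measure 119 mm over their backs; the gripper's body (75 mm by 177 mm) begins 78 mm behind the grasp point.
Start: joints at [-1.205, 0.087, 1.371, -0, 1.684, -0.103], TCP at [0.248, -0.491, 0.206] pointing down, gripper open.
Joint ranges: [-3.1, 3.1], [-0.76, 2.03], [0.27, 2.55], [-1.08, 4.22], [0.17, 2.65], [-2.57, 2.57]. Speed limits (rad/s): [2.79, 2.79, 3.14, 3.14, 3.14, 3.14].

### API

Orientations are given as [roll, pitch, yaw] about the fixed x, y, z axes, in that order (R = Rz(yaw) Ry(pitch) Rx(roll)).
In Python, from bench import robot gives the robot as it stands. The module is installed in compiled form; this text tells all that it offers.
- The arm moves only by the tool arm_command, never from a script. Its argument "targets" is a list of rows, each a list of 4 numbers: the shift along the world's x, y, z as a fraction of full scale, then the turn about the world's z as a fraction of full scale. A call has 1 to 8 rows; each row is the pose to reach, as a shift and turn from the pose commanded when the call began; what a row does not reach only later rows make up. Full scale, the value 1, is 0.5 m for a shift and 120 degrees for a turn. A row lasts 1/12 s, in which the tool goes at most 41.7 mm and 7.16 degrees, less where a joint would pass 70% of its speed; a pose out of reach is approached as far as the arm can. A call with a number of a shift or a turn outside -1 to 1 is refused whole. A call with a gripper value outside its range is refused whole. "claw" is the closure, from 0 (fully open) to 1 (shut), set as the call begins (left out, the last holds). The fingers move at their own pace and stop on an object; the grip force is fixed at half the most. Time passes only in rows, so rows that repeat a pose let the fingers close. It gives the time, the measured TCP pose, the force, the opening and the grip force at its end, in the units of the state.
- robot.get_obs(): the state, without advancing time (a new reading comes with each control period).
- robot.snapshot(name): name is "side" or "top"; returns the picture (420x560x3 uint8, red, green, blue); there is no depth.
- robot.camera_info(name): a dict with "vfov" (degrees; the focal length in pixels is half the picture's height over the tangent of half this angle, whatever the lens; pixels are square), "cx", "cy" (the principal point, pixels), "extrinsics" (4x4, takes a point from camera to world coordinates). Camera axes: x right, y up, looking along -z (the intrinsics and any distortion apply to the point x, -y, -z); pixel columns grow to the right and rows downward; lengths in m; the calibration is good to about 2 mm. A picture is of the moment at which its call begins. camera_info takes no time and is no camera call.
- robot.close_job(): hands the job in; it is judged then, once.
The state is a dict: "time": time; "joint_positions": joint angles; "qvel": joint speeds; "joint_torque": joint torques, N m; "tool_pos": TCP position; "ee_rot": TCP orientation; "wrist_force": force on the tool from outside, world axes, zero at the start; "wrist_torque": the same for the moment, N m; "width": finger opening in m; "finger_force": force on a finger pad.
Only numpy, scipy, OpenCV 4.12 (cv2) and the standard library are available. Lean on these libraries where they do the work, as an engineer would, in place of code of your own. Each camera call takes 0.05 s, during which the arm holds its last target. There are 200 camera calls.

## Working session

There is one attempt and no reset: what is moved stays moved. The work goes in short steps, Python scripts to look and compute and a tool call to move; the robot and the scene stay as the last step left them, time stands still between calls to the robot, and variables do not carry over. Pictures are saved under pics/ and viewed, at most 10 in all, crops included, and the job is handed in when it is done.

Besides the shell and the picture viewer there is one more tool, called after "Call:" in YAML: its name, and indented under it one key for each argument. arm_command: Moves the arm, as the interface text tells. Shift numbers are shares of 0.5 m and turn numbers shares of 120 degrees, none past 1 either way. Its arguments: {"type":"object","properties":{"targets":{"type":"array"},"claw":{"type":"number"}},"required":["targets"]}

```bash
mkdir -p pics; python3 - <<'E'
from bench import robot
import cv2
for n in("side","top"):
    cv2.imwrite(f"pics/{n}0.png",robot.snapshot(n)[:,:,::-1]); print(n,robot.camera_info(n))
print(robot.get_obs())
E
```

```text
side {'vfov': 50.51539068948491, 'cx': 280.10156282877244, 'cy': 217.52167120257226, 'extrinsics': array([[-0.74310967,  0.41607079, -0.52409266, -0.22035681],
       [-0.66893188, -0.48275718,  0.56522177,  0.82216122],
       [-0.01783723,  0.77060405,  0.63706455,  1.03520458],
       [ 0.        ,  0.        ,  0.        ,  1.        ]])}
top {'vfov': 52.814539399166314, 'cx': 274.83243855646714, 'cy': 208.90861848154995, 'extrinsics': array([[-0.02854504,  0.98921076, -0.1436915 ,  0.37546918],
       [-0.99949072, -0.02619426,  0.01822557,  0.01517859],
       [ 0.01426503,  0.14413857,  0.98945469,  1.30650241],
       [ 0.        ,  0.        ,  0.        ,  1.        ]])}
{'time': 0.1, 'joint_positions': array([-1.20509430e+00,  8.79101551e-02,  1.37203631e+00, -1.80046411e-05,
        1.68360761e+00, -1.03122605e-01]), 'qvel': array([-9.61505705e-05, -2.49239677e-03, -3.28357943e-03,  1.58897430e-03,
       -8.13679965e-04, -2.15494073e-04]), 'joint_torque': array([ 2.67229654e-03, -3.41254842e+01, -3.03300083e+01,  7.20505952e-02,
        3.04658781e-02, -9.63983666e-05]), 'tool_pos': array([ 0.24832012, -0.49022168,  0.20443923]), 'ee_rot': array([-3.13963981e+00, -1.84109732e-04,  4.68822440e-01]), 'wrist_force': array([-0.75624769,  0.35798308,  0.3486244 ]), 'wrist_torque': array([ 0.03427886, -0.00511485, -0.01007441]), 'finger_force': 0.0, 'width': 0.09393783244397572}
```

View pics/top0.png

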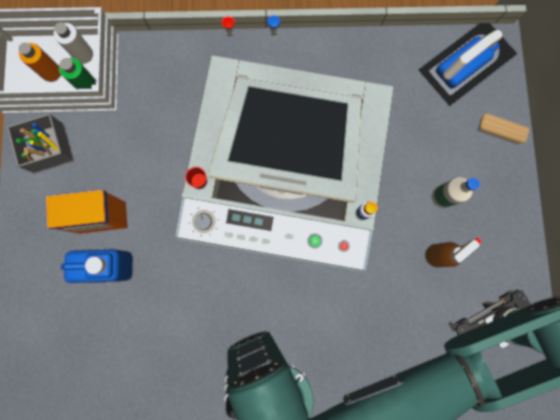

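View pics/side0.png

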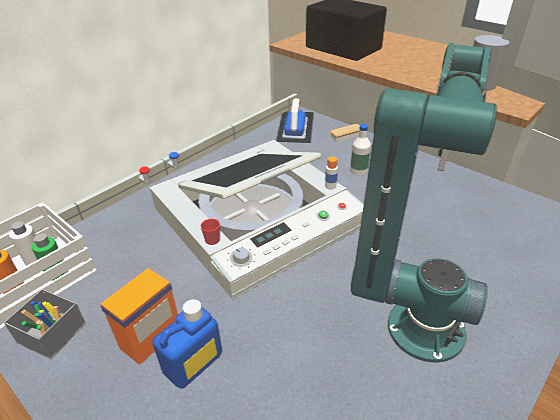

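The top view shows the washer with its front corners near (178,237) and (366,268). Start is at (315,240), power at (344,246), the lid front edge runs from about (217,178) to (352,198), the cup is at (196,177) and the stick at (369,210). The side view shows the lid open, with Start at (323,215). I'll enlarge both.

```bash
python3 - <<'E'
import cv2
a=cv2.imread("pics/top0.png")[45:275,165:405]; cv2.imwrite("pics/topc.png",cv2.resize(a,None,fx=2.6,fy=2.6,interpolation=cv2.INTER_CUBIC)[:600])
a=cv2.imread("pics/side0.png")[135:295,140:380]; cv2.imwrite("pics/sidec.png",cv2.resize(a,None,fx=3.3,fy=3.3,interpolation=cv2.INTER_CUBIC))
E
```

```text
(no output)
```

View pics/topc.png

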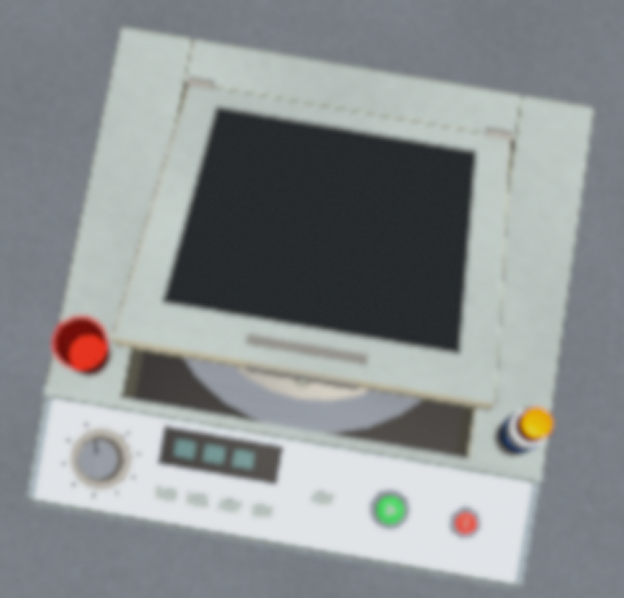

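View pics/sidec.png

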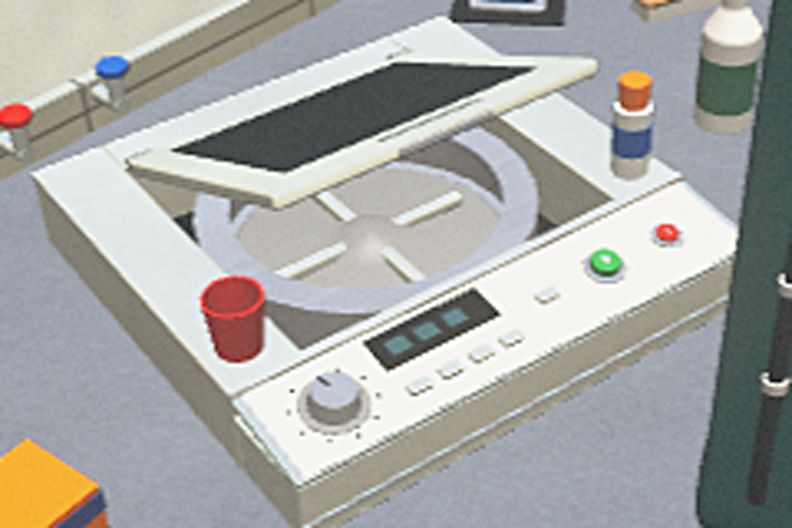

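```bash
cat > fit.py <<'E'
from bench import robot
import numpy as np
from scipy.optimize import least_squares
C={n:robot.camera_info(n) for n in("top","side")}
def proj(n,P,k):
    c=C[n];E=c["extrinsics"];q=(P-E[:3,3])@E[:3,:3];x,y=q[0]/-q[2],-q[1]/-q[2]
    f=210/np.tan(np.radians(c["vfov"])/2);r=x*x+y*y;d=1+k*r
    return np.array([c["cx"]+f*x*d,c["cy"]+f*y*d])
s8,c8=np.sin(np.radians(8)),np.cos(np.radians(8))
def pan(s,y,h): return np.array([s*c8-h*s8,y,.08+s*s8+h*c8])
def lid(u,v,y,a): return np.array([.503-u*np.cos(a)-v*np.sin(a),y,.101+u*np.sin(a)+v*np.cos(a)])
def W(p,P): c,s=np.cos(p[2]),np.sin(p[2]);return np.array([p[0]+c*P[0]-s*P[1],p[1]+s*P[0]+c*P[1],P[2]])
def obs(p):
    a,s,sp=p[3:6]
    A=np.array
    t=lambda u,v:A([u/2.6+165,v/2.6+45]); d=lambda u,v:A([u/3.3+140,v/3.3+135])
    RL,RR,ML,MR,FL=A([.56,.28,.1]),A([.56,-.28,.1]),A([.116,.28,.098]),A([.116,-.28,.098]),pan(0,.28,0)
    ll,lr=lid(.376,.004,.19,a),lid(.376,.004,-.19,a)
    return [("top",RL,t(122,28)),("top",RR,t(593,107)),("top",ML,t(47,395)),("top",MR,t(540,480)),("top",FL,t(30,497)),("top",pan(0,-.28,0),t(521,583)),
     ("top",pan(s,-.12,.013),t(390,509)),("top",pan(sp,-.205,.008),t(465,522)),("top",ll,t(115,340)),("top",lr,t(490,405)),
     ("side",RL,d(35,176)),("side",ML,d(235,398)),("side",MR,d(683,178)),("side",FL,d(300,487)),("side",pan(s,-.12,.013),d(607,260)),("side",pan(sp,-.205,.008),d(668,231)),
     ("side",ll,d(275,197)),("side",lr,d(597,62))]
def res(p): return np.concatenate([proj(n,W(p,P),p[6 if n=="top" else 7])-m for n,P,m in obs(p)])
if __name__=="__main__":
    r=least_squares(res,[.35,0,-.15,.4,.05,.05,0,0],loss="soft_l1");p=r.x
    print(p.round(4));print(res(p).reshape(-1,2).round(1).tolist())
    print("start",W(p,pan(p[4],-.12,.013)))
    for y in(.05,0,-.05): print("lid edge open",W(p,lid(.352,.004,y,p[3])),"shut",W(p,lid(.352,.004,y,0)))
    print("lid front",W(p,lid(.376,.004,0,p[3])))
    print("lock",W(p,pan(.05,-.045,.007)))
E
python3 fit.py
```

```text
[ 0.4247  0.0087 -0.1986  0.4167  0.0564  0.0564 -0.0527 -0.1697]
[[-0.2, 0.2], [-0.7, 0.3], [-0.9, -0.2], [0.3, -0.0], [-1.1, 0.5], [0.6, 0.3], [0.2, 0.5], [0.4, 0.4], [-1.6, 0.2], [2.1, 0.6], [0.2, -1.3], [-1.2, -1.0], [-1.0, -1.1], [-0.2, -1.3], [-0.2, -0.8], [-0.2, -0.6], [-0.2, 0.3], [0.3, -0.7]]
start [ 0.45408198 -0.11959266  0.10072676]
lid edge open [0.61058445 0.0223209  0.2471213 ] shut [0.58264564 0.02794331 0.105     ]
lid edge open [ 0.6007202  -0.02669641  0.2471213 ] shut [ 0.5727814 -0.021074   0.105    ]
lid edge open [ 0.59085595 -0.07571372  0.2471213 ] shut [ 0.56291715 -0.07009131  0.105     ]
lid front [ 0.57920502 -0.02236669  0.25683473]
lock [ 0.46345651 -0.0449756   0.09389053]
```

The pose fit is good to about 1 px. I'll close the fingers, raise the arm, then swing over the lid while turning the gripper.

Call:
arm_command:
  targets:
    - [0, 0, 0.07, 0]
    - [0, 0, 0.14, 0.05]
    - [0, 0, 0.21, 0.1]
    - [0, 0, 0.28, 0.15]
    - [0.03, 0.06, 0.3, 0.2]
    - [0.08, 0.13, 0.3, 0.25]
    - [0.13, 0.2, 0.3, 0.3]
    - [0.18, 0.27, 0.3, 0.35]
  claw: 1

```text
time: 0.77
tool_pos: [0.3366, -0.3578, 0.3554]
ee_rot: [3.141, -0.0, 1.205]
wrist_force: [0.4, 0.4, 0.3]
width: 0.0439
finger_force: 0.0
```

Call:
arm_command:
  targets:
    - [0.05, 0.065, 0, 0.05]
    - [0.1, 0.13, 0, 0.1]
    - [0.15, 0.19, 0, 0.15]
    - [0.2, 0.255, 0, 0.15]
    - [0.25, 0.32, 0, 0.15]
    - [0.3, 0.385, 0, 0.15]
    - [0.35, 0.45, 0, 0.15]
    - [0.4, 0.51, 0, 0.15]

```text
time: 1.43
tool_pos: [0.5369, -0.1017, 0.3551]
ee_rot: [-3.141, -0.0, 1.517]
wrist_force: [0.7, -0.3, 0.3]
width: 0.0002
finger_force: 0.0
```

Call:
arm_command:
  targets:
    - [0.05, 0.06, -0.03, 0]
    - [0.1, 0.12, -0.06, 0]
    - [0.12, 0.14, -0.08, 0]
    - [0.12, 0.14, -0.1, 0]
    - [0.12, 0.14, -0.1, 0]
    - [0.12, 0.14, -0.1, 0]

```text
time: 1.93
tool_pos: [0.5952, -0.0352, 0.3049]
ee_rot: [-3.14, 0.001, 1.515]
wrist_force: [-0.3, 1.3, -0.1]
width: 0.0002
finger_force: 0.0
```

```bash
python3 - <<'E'
from bench import robot
import cv2
a=robot.snapshot("side")[100:300,140:380,::-1]; cv2.imwrite("pics/s1.png",cv2.resize(a,None,fx=2.5,fy=2.5))
o=robot.get_obs();print(o["tool_pos"],o["ee_rot"],o["joint_positions"],o["width"],o["wrist_force"])
E
```

```text
[ 0.5954546  -0.03545553  0.30621356] [3.14110836e+00 6.76231012e-04 1.51396397e+00] [-1.54132117e-01  1.96873072e-01  1.04939841e+00 -6.60338272e-04
  1.89477342e+00 -9.75103057e-02] 0.00021146727852182985 [ 0.43787537 -0.44472252 -0.16596391]
```

View pics/s1.png

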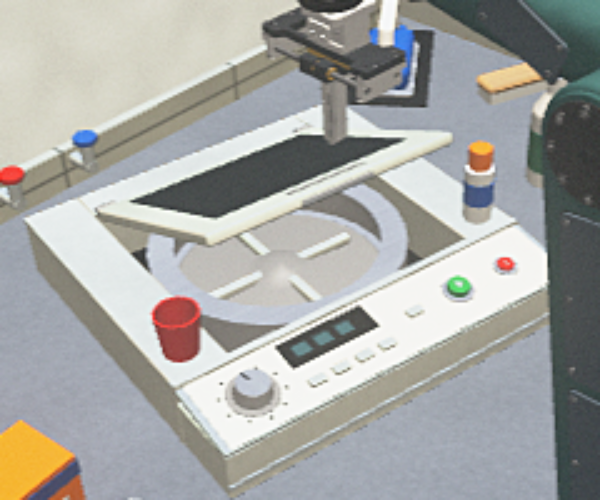

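The fingertips are above the lid's strip at about (335,140), clear of everything. Next I'll descend.

Call:
arm_command:
  targets:
    - [0, 0, -0.03, 0]
    - [0, 0, -0.06, 0]
    - [0, 0, -0.08, 0]
    - [0, 0, -0.09, 0]
    - [0, 0, -0.1, 0]
    - [0, 0, -0.11, 0]
    - [0, 0, -0.12, 0]
    - [0, 0, -0.13, 0]

```text
time: 2.65
tool_pos: [0.5966, -0.0342, 0.2419]
ee_rot: [3.139, 0.0, 1.516]
wrist_force: [-0.3, -0.1, 4.1]
width: 0.0004
finger_force: 1.5
```

In contact at 4 N; I'll keep pushing along the arc.

Call:
arm_command:
  targets:
    - [-0.003, 0, -0.012, 0]
    - [-0.006, 0, -0.024, 0]
    - [-0.01, 0.002, -0.036, 0]
    - [-0.014, 0.002, -0.048, 0]
    - [-0.017, 0.003, -0.06, 0]
    - [-0.02, 0.004, -0.072, 0]
    - [-0.024, 0.005, -0.084, 0]
    - [-0.028, 0.005, -0.096, 0]

```text
time: 3.32
tool_pos: [0.5823, -0.0313, 0.1918]
ee_rot: [3.141, -0.0, 1.516]
wrist_force: [-0.3, 0.8, 2.4]
width: 0.0003
finger_force: 1.5
```

Call:
arm_command:
  targets:
    - [-0.003, 0, -0.012, 0]
    - [-0.006, 0, -0.024, 0]
    - [-0.009, 0.002, -0.036, 0]
    - [-0.012, 0.002, -0.048, 0]
    - [-0.014, 0.003, -0.06, 0]
    - [-0.016, 0.003, -0.072, 0]
    - [-0.018, 0.004, -0.084, 0]
    - [-0.02, 0.004, -0.096, 0]

```text
time: 3.98
tool_pos: [0.5723, -0.0296, 0.144]
ee_rot: [3.141, 0.0, 1.516]
wrist_force: [2.1, 0.7, 2.5]
width: 0.0003
finger_force: 1.4
```

Call:
arm_command:
  targets:
    - [0, 0, -0.01, 0]
    - [0, 0, -0.02, 0]
    - [0, 0, -0.03, 0]
    - [-0.002, 0, -0.04, 0]
    - [-0.002, 0, -0.05, 0]
    - [-0.003, 0, -0.058, 0]
    - [-0.003, 0, -0.064, 0]

```text
time: 4.57
tool_pos: [0.57, -0.0292, 0.1117]
ee_rot: [-3.14, -0.0, 1.516]
wrist_force: [-1.9, 1.5, 2.7]
width: 0.0003
finger_force: 1.2
```

Call:
arm_command:
  targets:
    - [0, 0, -0.003, 0]
    - [0, 0, -0.006, 0]
    - [0, 0, -0.009, 0]
    - [0, 0, -0.012, 0]
    - [0, 0, -0.012, 0]

```text
time: 4.98
tool_pos: [0.5707, -0.0296, 0.1062]
ee_rot: [3.141, 0.0, 1.516]
wrist_force: [-0.1, 0.7, 0.3]
width: 0.0008
finger_force: 0.0
```

Call:
arm_command:
  targets:
    - [0, 0, -0.002, 0]
    - [0, 0, -0.004, 0]
    - [0, 0, -0.004, 0]

```text
time: 5.23
tool_pos: [0.5708, -0.0296, 0.1052]
ee_rot: [3.141, 0.0, 1.516]
wrist_force: [-1.3, 1.0, 3.8]
width: 0.0003
finger_force: 2.2
```

Call:
arm_command:
  targets:
    - [0, 0, -0.002, 0]
    - [0, 0, -0.004, 0]
    - [0, 0, -0.004, 0]
    - [0, 0, -0.004, 0]

```text
time: 5.57
tool_pos: [0.5709, -0.0296, 0.1052]
ee_rot: [3.14, 0.001, 1.516]
wrist_force: [-5.1, 0.6, 11.6]
width: 0.0003
finger_force: 5.5
```

Firm stop at z = 0.105, so the lid is shut. I'll lift and move above Start.

Call:
arm_command:
  targets:
    - [0, 0, 0.06, 0]
    - [0, 0, 0.12, 0]
    - [-0.06, -0.045, 0.12, 0]
    - [-0.12, -0.09, 0.12, 0]
    - [-0.18, -0.135, 0.12, 0]
    - [-0.236, -0.18, 0.12, 0]
    - [-0.236, -0.18, 0.09, 0]
    - [-0.236, -0.18, 0.07, 0]

```text
time: 6.23
tool_pos: [0.452, -0.1208, 0.1372]
ee_rot: [3.14, 0.001, 1.513]
wrist_force: [0.2, -0.1, 0.1]
width: 0.0008
finger_force: 0.0
```

```bash
python3 - <<'E'
from bench import robot
import cv2
a=robot.snapshot("side")[115:295,160:400,::-1]; cv2.imwrite("pics/s2.png",cv2.resize(a,None,fx=3.3,fy=3.3,interpolation=cv2.INTER_CUBIC))
a=robot.snapshot("top")[45:275,165:405,::-1]; cv2.imwrite("pics/t2.png",cv2.resize(a,None,fx=2.6,fy=2.6,interpolation=cv2.INTER_CUBIC)[:600])
print(robot.get_obs()["tool_pos"])
E
```

```text
[ 0.45146724 -0.11904757  0.13504801]
```

View pics/s2.png

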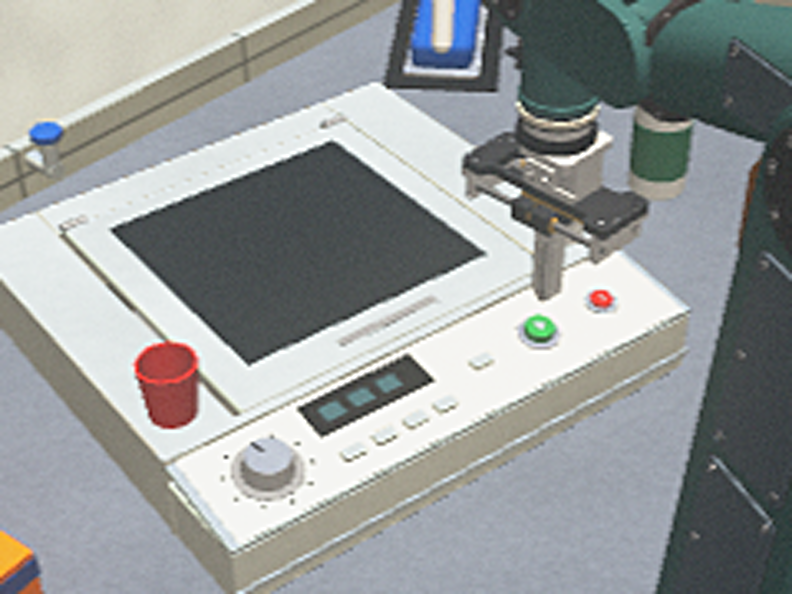

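View pics/t2.png

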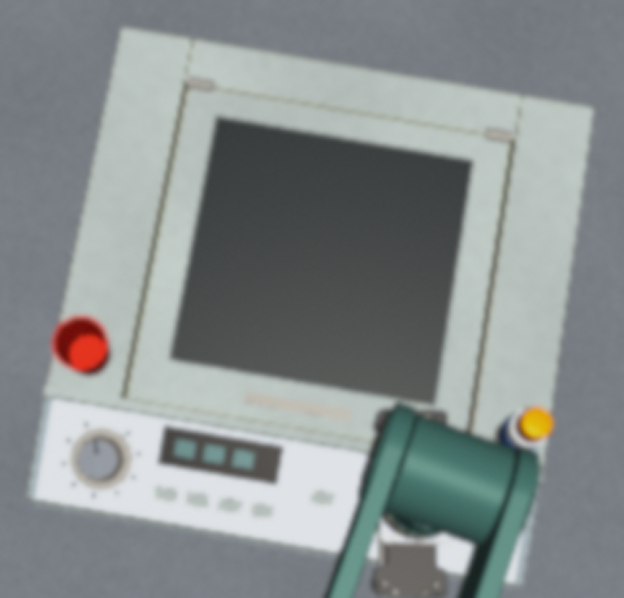

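The side view shows the lid flush, with the fingertips at (545,297) just above the green button at (538,326). The cup and stick haven't moved. Now I'll press gently.

Call:
arm_command:
  targets:
    - [0.002, 0, -0.02, 0]
    - [0.002, 0, -0.04, 0]
    - [0.002, 0, -0.054, 0]
    - [0.002, 0, -0.058, 0]
    - [0.002, 0, -0.058, 0]

```text
time: 6.75
tool_pos: [0.4533, -0.1189, 0.1072]
ee_rot: [-3.139, -0.001, 1.517]
wrist_force: [-0.4, -0.3, 0.6]
width: 0.0006
finger_force: 0.0
```

Call:
arm_command:
  targets:
    - [0, 0, -0.002, 0]
    - [0, 0, -0.004, 0]
    - [0, 0, -0.006, 0]
    - [0, 0, -0.006, 0]

```text
time: 7.08
tool_pos: [0.4538, -0.1195, 0.1057]
ee_rot: [3.141, 0.0, 1.516]
wrist_force: [-0.6, -0.4, 0.5]
width: 0.0006
finger_force: 0.0
```

Call:
arm_command:
  targets:
    - [0, 0, -0.002, 0]
    - [0, 0, -0.004, 0]
    - [0, 0, -0.006, 0]
    - [0, 0, -0.008, 0]
    - [0, 0, -0.008, 0]

```text
time: 7.5
tool_pos: [0.4537, -0.1195, 0.1014]
ee_rot: [3.141, 0.0, 1.516]
wrist_force: [-0.5, 0.9, 1.0]
width: 0.0005
finger_force: 0.1
```

Call:
arm_command:
  targets:
    - [0, 0, -0.002, 0]
    - [0, 0, -0.004, 0]
    - [0, 0, -0.006, 0]
    - [0, 0, -0.006, 0]

```text
time: 7.83
tool_pos: [0.454, -0.1196, 0.0989]
ee_rot: [3.141, 0.0, 1.516]
wrist_force: [-0.1, 0.6, 2.7]
width: 0.0004
finger_force: 1.6
```

Call:
arm_command:
  targets:
    - [0, 0, -0.002, 0]
    - [0, 0, -0.004, 0]
    - [0, 0, -0.006, 0]
    - [0, 0, -0.008, 0]
    - [0, 0, -0.008, 0]
    - [0, 0, -0.008, 0]
    - [0, 0, -0.008, 0]
    - [0, 0, -0.008, 0]

```text
time: 8.5
tool_pos: [0.4545, -0.1197, 0.0955]
ee_rot: [3.139, 0.001, 1.516]
wrist_force: [1.4, -0.1, 6.3]
width: 0.0009
finger_force: 3.0
```

Call:
arm_command:
  targets:
    - [0, 0, -0.002, 0]
    - [0, 0, -0.003, 0]
    - [0, 0, -0.003, 0]
    - [0, 0, -0.003, 0]
    - [0, 0, -0.003, 0]

```text
time: 8.92
tool_pos: [0.4546, -0.1197, 0.0943]
ee_rot: [3.139, 0.001, 1.516]
wrist_force: [-0.6, 0.7, 6.9]
width: 0.0002
finger_force: 3.5
```

Call:
arm_command:
  targets:
    - [0, 0, 0.01, 0]
    - [0, 0, 0.04, 0]
    - [0, 0, 0.1, 0]
    - [0, 0, 0.18, 0]
    - [0, 0, 0.26, 0]
    - [0, 0, 0.3, 0]
    - [0, 0, 0.3, 0]
    - [0, 0, 0.3, 0]

```text
time: 9.58
tool_pos: [0.454, -0.1196, 0.2434]
ee_rot: [3.14, 0.001, 1.516]
wrist_force: [-0.1, -0.0, 0.1]
width: 0.0007
finger_force: 0.0
```

```bash
python3 - <<'E'
from bench import robot
import cv2
a=robot.snapshot("side")[115:295,160:400,::-1]; cv2.imwrite("pics/s3.png",cv2.resize(a,None,fx=3.3,fy=3.3,interpolation=cv2.INTER_CUBIC))
o=robot.get_obs();print(o["tool_pos"],o["wrist_force"])
E
```

```text
[ 0.45319423 -0.1193042   0.24162262] [-0.20097969  0.05730376 -0.84616626]
```

View pics/s3.png

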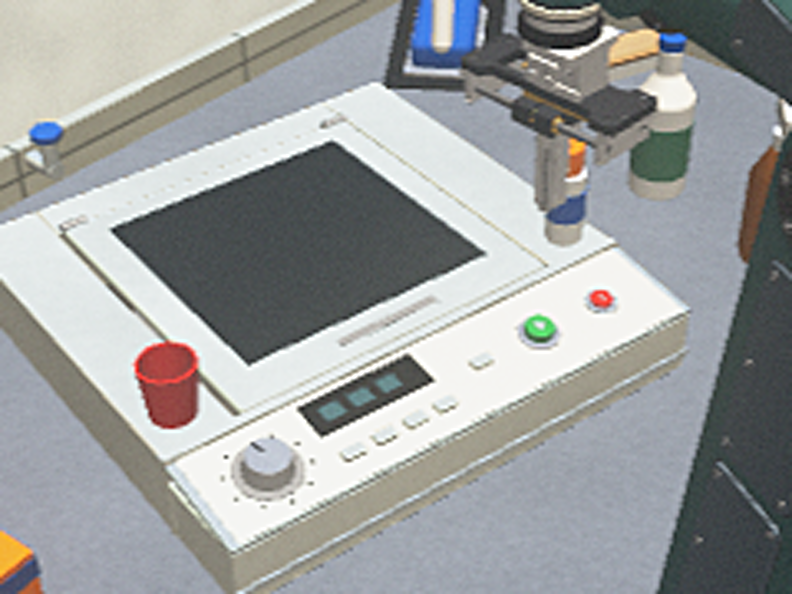

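The lid is shut, Start at (538,326) has sprung back, the stick at (565,200) and the cup stand where they were, and the tool is clear of everything.

```bash
python3 -c "
from bench import robot
print(robot.close_job())"
```

```text
the job is handed in; nothing more can be done
None
```

The lid is pushed fully shut, Start was pressed about 6 mm at about 7 N and sprang back, nothing else was touched, and the job is handed in; it returned no verdict.

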